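Spin the banding wheel and stop it with the mug's handle at the gauge

TASK

Check that the mug runs true: with a flick or two of a fingertip set the banding wheel's head spinning freely, and let it run untouched for at least three seconds, until it has gone round at least once. Then, while it is still turning, brake it with a fingertip on the wheel head so that it comes to rest with the mug's handle right under the gauge's red pointer, where the painted band will start: it must stop there at the first stop, not be nudged round afterwards. Take the hand away and leave it standing so; touch nothing but the wheel head, and do not lift or shift the mug.

Things in the scene. Friction and masses are not known exactly. Their poses are not given: they have to be found in the camera images.
- banding_wheel: the banding wheel (potter's hand turntable) standing fixed on the table: dark green cast foot 200 mm across and a column, carrying the free-running cast-iron head. Origin at the centre of the foot's underside, on the wheel's upright axis, at table height; this body includes the head
- head_top (a point): centre of the head's top face, on the axis, 100 mm above the table. The head is a plain flat disc of bare grey iron with fine rings, 300 mm across, 16 mm thick (its upright rim runs from 84 to 100 mm height, free all round), 6 kg, friction about 0.6. It can be driven and braked by rubbing or pressing on its rim or the outer part of its top
- head (a joint): turn of the head since the start (rad, 0 at the start, not wrapped: 6.28 is one turn), positive anticlockwise from above, endless. It loses about 0.05 rad/s each second plus 9 percent of its speed each second, and stays where stopped. A 60 mm fingertip stroke along the rim, pressed with 10 to 20 N, gives about 1.3 rad/s, a second one more; a press of 5 to 10 N stops it within about 0.2 s
- mug: bisque-fired buff mug with one strap handle, standing loose on the middle of the head and turning with it: 78 mm across, 85 mm high, 340 g. Origin at the centre of its foot; its x axis points through the handle, z up
- handle (a point): middle of the mug's handle loop: 54 mm out from the mug's axis, 42 mm above its foot. The handle is a strap 18 mm wide that reaches out to 70 mm from the axis, and from 14 to 66 mm above the head
- gauge: wooden throwing gauge clamped to a heavy plank, fixed on the table on the far side of the wheel (its bearing from the wheel varies). Origin on the wheel's axis at table height; its x axis points from there out to the gauge's post. The plank, 120 mm wide and 28 mm high, lies from 185 to 355 mm from the axis; the post stands 220 mm from the axis and is 268 mm high; a level arm at 187 to 211 mm height runs from the post inward to the pointer. The mug's handle passes below it
- pointer (a point): the red tip of the gauge's arm, a ball 10 mm across, 51 mm from the wheel's axis and 189 mm above the table, just outside the mug's rim: the handle has to stop right beneath it
- blue_jar: jar of blue underglaze, 52 mm across, 71 mm high, loose; origin under its centre
- rust_jar: jar of rust-brown underglaze, 52 mm across, 71 mm high, loose; origin under its centre
- pink_bowl: small pink bowl, 110 mm across, 45 mm high, loose; origin under its centre
- brush: paint brush lying on the table, 190 mm long along its x, loose
- cup_a: bisque beaker without a handle, 78 mm across, 95 mm high, loose; origin under its centre
- rib: dark round wooden rib (shaping disc) 76 mm across, 8 mm thick, lying on the table in front of the wheel, loose
- trim_tool: trimming tool with a wire loop, 185 mm long along its x, lying on the table, loose
Not all that is in view belongs to the job. Leave any purple look-alike of the mug alone.

How it is judged:
By the outcome, as a careful person would: the job done as asked, in the order asked, and still so for the second after the job is handed in, with the robot touching nothing.
It also fails if it takes over 51 s, if anything falls off the work surface, if the arm or the gripper's body presses on something with over 40 N, if the wrist force passes 120 N, or if a joint passes its speed limit or range.

ROBOT

A 6-joint arm with a two-finger parallel gripper is mounted at the origin on the work surface. World frame = base frame: x ahead of the robot, y to its left, z up, the work surface at z = 0. Lengths are in m, angles in degrees, forces in N, time in s.
With the tool pointing down it reaches from about 0.4 to 0.825 m from the base axis. Payload 7 kg.
Tool frame: the origin (TCP) lies on the centre line of the jaws, within the pads' length; the fingertips stand 22 mm ahead of it and the grasp point (between the pads) lies 3 mm ahead of it; z points along the fingers, y is the line along which they close (so a half turn about z gives the same grasp; the last joint's range is limited). The gripper opens to 88 mm and grips with 3 to 60 N. Pads are 19 mm wide; open, the fingers measure 130 mm over their backs; the gripper's body (78 mm by 193 mm) begins 47 mm behind the grasp point.
Start: joints at [-50.586, 20.546, 0.682, 0, -70.136, -16.507], TCP at [0.263, -0.622, 0.249] pointing down, gripper open.
Joint ranges: [-176.03, 176.03], [-82.01, 121.73], [-58.28, 71.71], [-173.87, 95.51], [-174.79, -0.11], [-173.66, 173.66]. Speed limits (degrees/s): [136.94, 136.94, 172.46, 180, 180, 180].

INTERFACE

Orientations are given as [roll, pitch, yaw] about the fixed x, y, z axes, in that order (R = Rz(yaw) Ry(pitch) Rx(roll)).
In Python, from plant import get_state, cams, r gives the robot as it stands.
- The arm moves only by the tool apply_moves, never from a script. Its argument "targets" is a list of rows, each an object with "dp": the shift along the world's x, y, z in m, a list of three; "yaw": the turn about the world's z in degrees. In form: [{"dp": [x, y, z], "yaw": yaw}, ...]. A call has 1 to 20 rows; each row is the pose to reach, as a shift and turn from the pose commanded when the call began; what a row does not reach only later rows make up. A row lasts 1/12 s, in which the tool goes at most 41.7 mm and 7.16 degrees, less where a joint would pass 70% of its speed; a pose out of reach is approached as far as the arm can. A call with a gripper value outside its range is refused whole. "grip" is the gripper command: -1 is fully open, 1 is shut, values between are in proportion, set as the call begins (left out, the last holds). The fingers move at their own pace and stop on an object; "squeeze" is the grip in N (left out, the last holds). Time passes only in rows, so rows that repeat a pose let the fingers close. It gives the time, the measured TCP pose, the force, the opening and the grip force at its end, in the units of the state.
- get_state(): the state, without advancing time (a new reading comes with each control period).
- cams.capture(name): name is "scene" or "side" or "wrist"; returns a dict with "image" (384x512x3 uint8, red, green, blue), "range_z" (384x512 float32, m along the optical axis (not along the pixel's ray), 0 where there is no reading), "fx", "fy", "cx", "cy" (pixels), "R" (3x3) and "t" (3): a world point X has camera coordinates R X + t; the wrist camera has in their place "T_tool_cam" (4x4, takes a point from camera to tool coordinates, whose origin is the TCP and whose axes are the flange's). Camera axes: x right, y down, z forward; pixel columns grow to the right and rows downward; lengths in m; the calibration is good to about 2 mm. A picture is of the moment at which its call begins: read the wrist's pose just before it.
- r.close_job(): hands the job in; it is judged then, once.
The state is a dict: "time_s": time; "joints": joint angles; "qd": joint speeds; "joint_torque": joint torques, N m; "tcp_pos": TCP position; "eef_rot": TCP orientation; "contact_force": force on the tool from outside, world axes, zero at the start; "moment": the same for the moment, N m; "gripper_width": finger opening in m; "gripper_force": force on a finger pad.
Only numpy, scipy, OpenCV 4.12 (cv2) and the standard library are available. Lean on these libraries where they do the work, as an engineer would, in place of code of your own. Each camera call takes 0.05 s, during which the arm holds its last target. There are 200 camera calls.

## Working session

There is one attempt and no reset: what is moved stays moved. The work goes in short steps, Python scripts to look and compute and a tool call to move; the robot and the scene stay as the last step left them, time stands still between calls to the robot, and variables do not carry over. Pictures are saved under pics/ and viewed, at most 10 in all, crops included, and the job is handed in when it is done.

Besides the shell and the picture viewer there is one more tool, called after "Emit:" as name(argument=value, ...), one argument or row to a line, values as JSON. apply_moves: Moves the arm, as the interface text tells. Its arguments: {"type":"object","properties":{"targets":{"type":"array","items":{"type":"object","properties":{"dp":{"type":"array","items":{"type":"number"}},"yaw":{"type":"number"}}}},"grip":{"type":"number"},"squeeze":{"type":"number"}},"required":["targets"]}

```bash
mkdir -p pics; ls
python3 - <<'E'
from plant import get_state,cams,r
import cv2,numpy as np
print(get_state())
ims=[]
for n in("scene","side"):
    c=cams.capture(n); np.savez(f"{n}0.npz",**{k:v for k,v in c.items()}); ims.append(c["image"])
    print(n,c["fx"],c["cx"],c["cy"],c["R"],c["t"])
o=np.hstack(ims); cv2.imwrite("pics/a.png",cv2.resize(o[:,:,::-1],(800,300),interpolation=cv2.INTER_AREA))
cv2.imwrite("pics/scene.png",cv2.resize(ims[0][:,:,::-1],(800,600)))
E
```

```text
pics
{'time_s': 0.0, 'joints': array([-5.05884824e+01,  2.05922932e+01,  6.35476324e-01, -1.97344319e-02,
       -7.01344574e+01, -1.65073833e+01]), 'qd': array([-0.09497809, -0.05020357, -0.06308717, -0.06596669,  0.08755271,
        0.02362627]), 'joint_torque': array([ 7.48211664e-05, -5.82724750e+01,  2.93043673e+01,  6.99712202e+00,
        6.71414149e-03, -1.30416574e-04]), 'tcp_pos': array([ 0.26252418, -0.62139109,  0.2476271 ]), 'eef_rot': array([ 1.79907216e+02, -8.15003685e-03, -1.57102580e+02]), 'contact_force': array([-0.06274279, -0.46411653,  0.77731425]), 'moment': array([-0.05557005, -0.00159914, -0.00309453]), 'gripper_force': 0.0, 'gripper_width': 0.08785115059276503}
scene 445.28865219687634 253.8910905299674 195.99030114719758 [[-0.83413045  0.55154241 -0.00523068]
 [ 0.34760188  0.51828867 -0.78137685]
 [-0.42825148 -0.65358842 -0.62403754]] [ 0.44169388 -0.02962296  1.86350417]
side 476.3780763794001 250.76394682327586 199.08691126135605 [[ 0.99595015 -0.08812219  0.0178263 ]
 [-0.04621155 -0.67182603 -0.73926604]
 [ 0.07712191  0.73544835 -0.6731775 ]] [-0.46902146  0.07982757  1.74806485]
```

View pics/a.png

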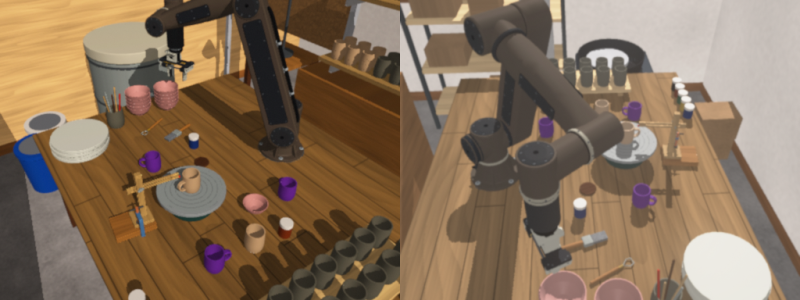

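View pics/scene.png

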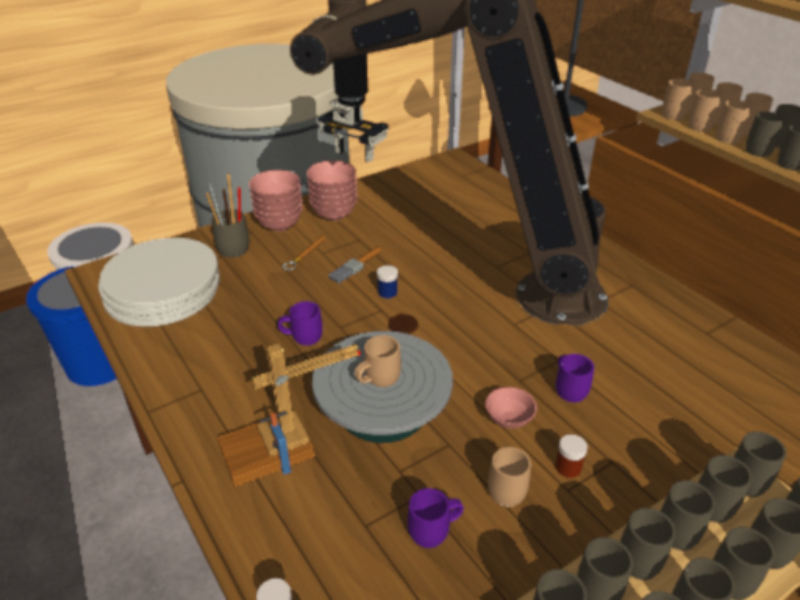

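Scene shows the wheel at about (382,380), with the buff handled mug on it at (380,362). The handle is to the left at (362,375), and the red pointer tip is at (358,352). The purple mugs and handle-less beaker at (509,477) are not the one. Next I measure from depth.

```bash
cat > h.py <<'E'
import numpy as np,cv2
from scipy.optimize import least_squares
def cloud(c):
    z=np.asarray(c["range_z"],float); v,u=np.indices(z.shape)
    P=np.stack([(u-c["cx"])/c["fx"]*z,(v-c["cy"])/c["fy"]*z,z],-1)
    W=(P-c["t"])@c["R"]; W[z==0]=np.nan
    return W
def circ(p):
    f=lambda q:np.hypot(*(p-q[:2]).T)-q[2]
    s=least_squares(f,[*p.mean(0),.15],loss="soft_l1",f_scale=.003); return s.x
def handle(c,ctr):
    W=cloud(c); d=W[...,:2]-ctr; rr=np.hypot(d[...,0],d[...,1]); z=W[...,2]
    im=c["image"].astype(int)
    m=(rr>.046)&(rr<.073)&(z>.112)&(z<.170)
    p=d[m]; a=np.degrees(np.arctan2(p[:,1],p[:,0]))
    return p,a,m
E
python3 - <<'E'
from h import *
for n in("scene","side"):
    c=dict(np.load(n+"0.npz")); W=cloud(c); im=c["image"].astype(int)
    x,y,z=np.moveaxis(W,-1,0)
    g=(im.max(-1)-im.min(-1)<35)
    m=(abs(z-.1)<.008)&g&(x>.2)&(x<.9)&(abs(y)<.5)
    k,l,s,_=cv2.connectedComponentsWithStats(m.astype(np.uint8)); i=1+s[1:,4].argmax(); m=l==i
    p=W[m][:,:2]; e=cv2.convexHull(p.astype(np.float32))[:,0]
    q=circ(e); print(n,m.sum(),np.median(z[m]),"circle",q, "minmax",p.min(0),p.max(0))
    red=(im[...,0]>140)&(im[...,1]<70)&(im[...,2]<70)&(abs(z-.189)<.03)
    d=W-np.r_[q[:2],0]; rr=np.hypot(d[...,0],d[...,1]); red&=rr<.15
    print("red",red.sum(),np.median(W[red],0),np.argwhere(red).mean(0))
    r=np.median(d[red],0); print("bearing ptr",np.degrees(np.arctan2(r[1],r[0])),np.hypot(r[0],r[1]))
    post=(z>.215)&(z<.27)&(rr>.18)&(rr<.26); t=np.median(d[post],0);print("post",post.sum(),np.degrees(np.arctan2(t[1],t[0])),np.hypot(t[0],t[1]))
    mt=(z>.15)&(z<.19)&(rr<.048)&(im[...,0]-im[...,2]>20); ec=cv2.convexHull(d[mt][:,:2].astype(np.float32))[:,0]; print("mug",mt.sum(),d[mt].min(0),d[mt].max(0))
    p,a,_=handle(c,q[:2]); h=np.histogram(a,36,(-180,180)); print("handle",len(a),[(h[1][i],h[0][i]) for i in range(36) if h[0][i]])
E
```

```text
scene 3555 0.10093197340076009 circle [0.62126731 0.07881442 0.14966427] minmax [ 0.47215169 -0.07249572] [0.77141758 0.22880412]
red 2 [0.67113141 0.07339563 0.19403924] [224.5 229. ]
bearing ptr -6.2020627759311395 0.050157667397865854
post 166 -5.13583728781954 0.22036657173481447
mug 413 [-0.03911375 -0.03847775  0.15005131] [0.04728779 0.03958811 0.18998968]
handle 64 [(np.float64(-10.0), np.int64(7)), (np.float64(0.0), np.int64(26)), (np.float64(10.0), np.int64(31))]
side 1746 0.09946633600669172 circle [0.61715321 0.07481412 0.14910457] minmax [ 0.50090967 -0.07769841] [0.76529807 0.21519124]
red 0 [nan nan nan] [nan nan]
bearing ptr nan nan
post 126 -9.132805604411997 0.2167646516996342
mug 237 [-0.02210456 -0.03973784  0.15001591] [0.04614516 0.0399758  0.1895496 ]
handle 46 [(np.float64(-10.0), np.int64(14)), (np.float64(0.0), np.int64(17)), (np.float64(10.0), np.int64(14)), (np.float64(20.0), np.int64(1))]
  return _methods._mean(a, axis=axis, dtype=dtype,
  ret = um.true_divide(
<stdin>:12: RuntimeWarning: Mean of empty slice.
```

Emit:
apply_moves(
  grip=1,
  targets=[
    {"dp":[0.0115,0.035,0.002],"yaw":-1},
    {"dp":[0.023,0.07,0.004],"yaw":-2},
    {"dp":[0.0345,0.105,0.006],"yaw":-4},
    {"dp":[0.046,0.14,0.008],"yaw":-5},
    {"dp":[0.0575,0.175,0.01],"yaw":-6},
    {"dp":[0.069,0.21,0.012],"yaw":-7},
    {"dp":[0.08,0.245,0.014],"yaw":-8},
    {"dp":[0.092,0.28,0.016],"yaw":-9},
    {"dp":[0.1035,0.315,0.018],"yaw":-10},
    {"dp":[0.115,0.35,0.02],"yaw":-11},
    {"dp":[0.1265,0.385,0.022],"yaw":-12},
    {"dp":[0.138,0.42,0.024],"yaw":-13},
    {"dp":[0.1495,0.455,0.026],"yaw":-14},
    {"dp":[0.161,0.49,0.028],"yaw":-15},
    {"dp":[0.1725,0.525,0.03],"yaw":-16},
    {"dp":[0.184,0.56,0.032],"yaw":-18},
    {"dp":[0.1955,0.595,0.034],"yaw":-19},
    {"dp":[0.207,0.63,0.036],"yaw":-21},
    {"dp":[0.2185,0.665,0.038],"yaw":-22},
    {"dp":[0.225,0.7,0.04],"yaw":-23},
  ],
)

```text
time_s: 1.77
tcp_pos: [0.4881, 0.0802, 0.2885]
eef_rot: [-180.0, -0.0, 179.9]
contact_force: [0.7, -0.7, -0.1]
gripper_width: 0.0004
gripper_force: 0.0
```

Run:
```python
from plant import get_state,cams
import numpy as np,cv2
s=get_state();print(s["tcp_pos"],s["eef_rot"],s["joints"],s["contact_force"],s["gripper_width"])
c=cams.capture("wrist");np.savez("w0.npz",**c,p=s["tcp_pos"],e=s["eef_rot"]);d=cams.capture("scene");np.savez("scene1.npz",**d)
print(c["T_tool_cam"])
o=np.hstack([c["image"],d["image"]]);cv2.imwrite("pics/b.png",cv2.resize(o[:,:,::-1],(800,300),interpolation=cv2.INTER_AREA))
```

```text
[0.48806091 0.08021068 0.28848401] [-1.79995757e+02 -3.57665676e-03  1.79866959e+02] [ 3.21507343e+01  1.83033568e+00 -1.77773152e+01  1.77946704e-03
 -7.03976389e+01 -1.22284372e+02] [ 0.74345222 -0.70398386 -0.08627961] 0.00037000388129444485
[[-1.04782168e-03 -9.53627919e-01 -3.00986204e-01  8.28407942e-02]
 [ 9.99999450e-01 -1.01422028e-03 -2.67893782e-04 -1.81233230e-04]
 [-4.97953226e-05 -3.00986319e-01  9.53628457e-01 -1.36000291e-01]
 [ 0.00000000e+00  0.00000000e+00  0.00000000e+00  1.00000000e+00]]
```

View pics/b.png

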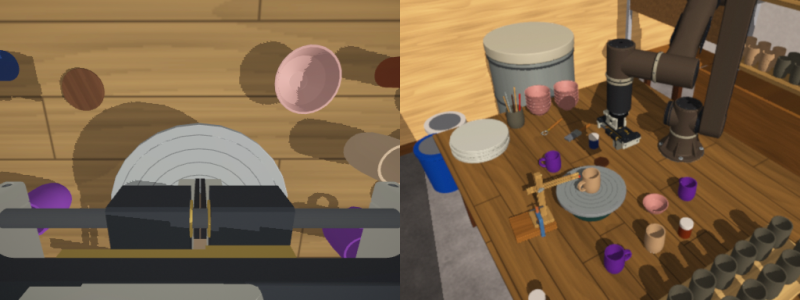

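The wrist view shows only the near half of the wheel (the fingers hide it). The scene view keeps the mug at (590,180 in the composite) and the gauge clear, so I'll track with the scene camera.

```bash
cat >> h.py <<'E'
CT={"scene":np.array([.62127,.07881]),"side":np.array([.61715,.07481])}
def edge(c,ctr,t0,sg=+1):
    # handle bearing from its lateral edge facing the camera, by extents of +-9 mm
    p,a,m=handle(c,ctr); return p
E
python3 - <<'E'
from h import *
A=[]
for n,f in(("scene","scene0"),("scene","scene1"),("side","side0")):
    c=dict(np.load(f+".npz")); W=cloud(c); d=W-np.r_[CT[n],0]; z=d[...,2]; rr=np.hypot(d[...,0],d[...,1])
    az=np.degrees(np.arctan2(d[...,1],d[...,0])); near=(az>-30)&(az<15)
    m=(z>.200)&(z<.218)&(rr>.07)&(rr<.195)&near
    p=d[m][:,:2]; L=cv2.fitLine(p.astype(np.float32),cv2.DIST_HUBER,0,.01,.01).ravel(); print(f,"arm",m.sum(),np.degrees(np.arctan(L[1]/L[0])),"offset",L[2:],np.degrees(np.arctan2(*p.mean(0)[::-1])))
    m=(abs(z-.028)<.007)&(rr>.17)&(rr<.40)&near
    b=cv2.minAreaRect(d[m][:,:2].astype(np.float32)); print(" plank",m.sum(),b,np.degrees(np.arctan2(b[0][1],b[0][0])))
    p,a,m=handle(c,CT[n]); h=d[m]
    for t in(-6,0,6,12):
        q=np.radians(t); tt=-h[:,0]*np.sin(q)+h[:,1]*np.cos(q); print("  t",t,np.round(np.percentile(tt,[3,20,50,80,97])*1000,1))
    print(" z,r",np.percentile(h[:,2],[5,50,95]).round(3),rr[m].max().round(3))
    k=h[:,2]>.150; print(" top az",k.sum(),np.degrees(np.arctan2(h[k,1].mean(),h[k,0].mean())))
E
```

```text
scene0 arm 149 -7.502722 offset [ 0.1267337  -0.01529631] -7.011240709795337
 plank 981 ((0.26747652888298035, -0.02714795619249344), (0.13799357414245605, 0.16981175541877747), 82.494140625) -5.795479923248575
  t -6 [ 3.6  9.3 15.  20.2 22. ]
  t 0 [-2.1  3.4  9.8 14.3 16.1]
  t 6 [-8.2 -2.8  4.   8.2 10.1]
  t 12 [-14.2  -9.   -2.5   2.2   4.9]
 z,r [0.126 0.153 0.167] 0.068
 top az 36 7.382881509446425
scene1 arm 151 -6.72429 offset [ 0.1347191  -0.01586989] -7.061453596980799
 plank 972 ((0.2677513360977173, -0.02790278196334839), (0.1413969248533249, 0.16898001730442047), 83.0696029663086) -5.949407108688318
  t -6 [ 3.7  8.2 15.7 19.8 22.1]
  t 0 [-2.1  2.3 10.4 13.9 15.9]
  t 6 [-7.8 -3.   4.1  8.  10.2]
  t 12 [-13.8  -8.7  -2.2   1.8   5.1]
 z,r [0.126 0.155 0.167] 0.067
 top az 38 8.245566469656728
side0 arm 109 -7.707421 offset [ 0.12943798 -0.015838  ] -7.057353947386815
 plank 598 ((0.2662516236305237, -0.03288143128156662), (0.13271255791187286, 0.17060507833957672), 82.17903900146484) -7.040242772925284
  t -6 [ 1.8  4.5 11.2 18.  22.4]
  t 0 [-4.2 -1.2  5.5 13.1 16.9]
  t 6 [-10.   -6.8  -0.5   7.6  11.7]
  t 12 [-15.5 -12.3  -7.    2.5   6.2]
 z,r [0.122 0.138 0.165] 0.068
 top az 17 5.9846626939390815
```

Emit:
apply_moves(
  targets=[
    {"dp":[0,0.02,-0.04],"yaw":0},
    {"dp":[0,0.04,-0.08],"yaw":0},
    {"dp":[0,0.045,-0.12],"yaw":0},
    {"dp":[0,0.045,-0.15],"yaw":0},
    {"dp":[0,0.045,-0.162],"yaw":0},
    {"dp":[0,0.045,-0.162],"yaw":0},
  ],
)

```text
time_s: 2.37
tcp_pos: [0.4861, 0.1224, 0.1242]
eef_rot: [-179.8, -0.2, 179.9]
contact_force: [-0.1, -0.2, -0.1]
gripper_width: -0.0
gripper_force: 0.0
```

Emit:
apply_moves(
  targets=[
    {"dp":[0,0,-0.004],"yaw":0},
    {"dp":[0,0,-0.006],"yaw":0},
    {"dp":[0,0,-0.006],"yaw":0},
  ],
)

```text
time_s: 2.62
tcp_pos: [0.4878, 0.1237, 0.1222]
eef_rot: [179.9, 0.0, 179.9]
contact_force: [-8.6, 3.2, 20.0]
gripper_width: 0.0005
gripper_force: 9.6
```

Emit:
apply_moves(
  targets=[
    {"dp":[0,-0.012,0],"yaw":0},
    {"dp":[0,-0.036,0],"yaw":0},
    {"dp":[0,-0.06,0.0],"yaw":0},
    {"dp":[0,-0.084,0.001],"yaw":0},
    {"dp":[0,-0.108,0.022],"yaw":0},
    {"dp":[0,-0.115,0.04],"yaw":0},
  ],
)

```text
time_s: 3.12
tcp_pos: [0.4863, 0.0055, 0.1604]
eef_rot: [-179.9, -0.2, 179.8]
contact_force: [-0.2, -0.3, 0.9]
gripper_width: 0.0006
gripper_force: 0.0
```

```bash
cat >> h.py <<'E'
def hang(c,n="scene"):
    p,a,m=handle(c,CT[n])
    if len(p)<15: return np.nan,len(p)
    from scipy.optimize import brentq
    t=np.arctan2(p[:,1].mean(),p[:,0].mean())
    for _ in range(10):
        tt=-p[:,0]*np.sin(t)+p[:,1]*np.cos(t); t+=np.percentile(tt,[3,97]).mean()/.06
    return np.degrees(t),len(p)
def look(n=3,names=("scene",)):
    from plant import get_state,cams
    import csv
    f=open("log.csv","a")
    for _ in range(n):
        for k in names:
            s=get_state(); c=cams.capture(k); a,N=hang(c,k); print(k,round(s["time_s"],3),round(a,1),N); f.write(f"{s['time_s']},{a},{N}\n")
E
python3 - <<'E'
from h import *
for n,f in(("scene","scene0"),("side","side0")): print(hang(dict(np.load(f+".npz")),n))
look(4); look(1,("side",))
E
```

```text
(np.float64(7.041220769818484), 64)
(np.float64(6.895968457841085), 46)
scene 3.117 56.0 61
scene 3.167 62.1 61
scene 3.217 68.9 71
scene 3.267 75.0 67
side 3.317 nan 0
```

Emit:
apply_moves(
  targets=[
    {"dp":[0,0.03,0.0],"yaw":0},
    {"dp":[0,0.06,0],"yaw":0},
    {"dp":[0,0.07,0.0],"yaw":0},
    {"dp":[0,0.07,-0.01],"yaw":0},
    {"dp":[0,0.07,-0.02],"yaw":0},
    {"dp":[0,0.07,-0.026],"yaw":0},
    {"dp":[0,0.07,-0.03],"yaw":0},
    {"dp":[0,0.07,-0.03],"yaw":0},
    {"dp":[0,0.07,-0.03],"yaw":0},
    {"dp":[0,0.07,-0.03],"yaw":0},
    {"dp":[0,0.07,-0.03],"yaw":0},
    {"dp":[0,0.07,-0.03],"yaw":0},
    {"dp":[0,0.07,-0.03],"yaw":0},
    {"dp":[0,0.07,-0.03],"yaw":0},
    {"dp":[0,0.07,-0.03],"yaw":0},
    {"dp":[0,0.07,-0.03],"yaw":0},
    {"dp":[0,0.07,-0.03],"yaw":0},
    {"dp":[0,0.07,-0.03],"yaw":0},
  ],
)

```text
time_s: 4.87
tcp_pos: [0.4877, 0.0783, 0.1306]
eef_rot: [180.0, -0.0, 179.9]
contact_force: [1.1, -0.9, 0.3]
gripper_width: 0.0003
gripper_force: 0.0
```

```bash
python3 -c "
from h import *
look(4)"
```

```text
scene 4.867 nan 2
scene 4.917 nan 3
scene 4.967 -85.1 16
scene 5.017 -81.9 29
```

Emit:
apply_moves(
  targets=[
    {"dp":[0,0,0],"yaw":0},
    {"dp":[0,0,0],"yaw":0},
    {"dp":[0,0,0],"yaw":0},
    {"dp":[0,0,0],"yaw":0},
    {"dp":[0,0,0],"yaw":0},
    {"dp":[0,0,0],"yaw":0},
    {"dp":[0,0,0],"yaw":0},
    {"dp":[0,0,0],"yaw":0},
    {"dp":[0,0,0],"yaw":0},
    {"dp":[0,0,0],"yaw":0},
    {"dp":[0,0,0],"yaw":0},
    {"dp":[0,0,0],"yaw":0},
  ],
)

```text
time_s: 6.07
tcp_pos: [0.4877, 0.0782, 0.1306]
eef_rot: [-180.0, -0.0, 179.9]
contact_force: [-0.2, 0.2, 1.2]
gripper_width: 0.0007
gripper_force: 0.0
```

```bash
python3 -c "
from h import *
look(6)"
```

```text
scene 6.067 22.0 67
scene 6.117 26.8 67
scene 6.167 31.7 64
scene 6.217 36.6 69
scene 6.267 41.7 64
scene 6.317 45.9 68
```

Emit:
apply_moves(
  targets=[
    {"dp":[0,0,-0.003],"yaw":0},
  ],
)

```text
time_s: 6.45
tcp_pos: [0.488, 0.0784, 0.1279]
eef_rot: [180.0, 0.1, 179.9]
contact_force: [-0.6, 0.0, 0.7]
gripper_width: 0.0009
gripper_force: 0.0
```

```bash
python3 -c "
from plant import get_state
from h import *
for i in range(3): print(get_state()['tcp_pos']);look(1)"
```

```text
[0.4880381  0.07839144 0.1279303 ]
scene 6.45 57.6 68
[0.48758927 0.07826014 0.12706478]
scene 6.5 63.2 64
[0.48746388 0.07812847 0.12712607]
scene 6.55 66.9 68
```

Emit:
apply_moves(
  targets=[
    {"dp":[0,0,-0.001],"yaw":0},
    {"dp":[0,0,-0.002],"yaw":0},
    {"dp":[0,0,-0.002],"yaw":0},
    {"dp":[0,0,-0.002],"yaw":0},
    {"dp":[0,0,-0.002],"yaw":0},
    {"dp":[0,0,-0.002],"yaw":0},
    {"dp":[0,0,-0.002],"yaw":0},
    {"dp":[0,0,-0.002],"yaw":0},
    {"dp":[0,0,-0.002],"yaw":0},
  ],
)

```text
time_s: 7.35
tcp_pos: [0.4877, 0.0782, 0.1256]
eef_rot: [180.0, 0.0, 179.9]
contact_force: [0.0, 0.9, 0.6]
gripper_width: -0.0001
gripper_force: 0.0
```

```bash
python3 -c "
from plant import get_state
from h import *
for i in range(3): look(1)
s=get_state();print(s['time_s'],s['tcp_pos'],s['contact_force'])"
```

```text
scene 7.35 136.6 62
scene 7.4 140.8 62
scene 7.45 144.2 64
7.5 [0.48770694 0.07824168 0.12557936] [-0.42816762 -0.18857659  0.14345329]
```

```bash
cat > fit.py <<'E'
import numpy as np
from scipy.optimize import least_squares,brentq
d=np.loadtxt("log.csv",delimiter=","); d=d[~np.isnan(d[:,1])&(d[:,2]>30)]
t=d[:,0]-3.117; a=np.radians(d[:,1])
# unwrap by model
def mod(q,t): b=.09*q[2]; c=.05*q[2]; return q[0]+(q[1]+c/b)/b*(1-np.exp(-b*t))-c/b*t
def res(q):
    e=a-mod(q,t); e=(e+np.pi)%(2*np.pi)-np.pi; return np.r_[e,(q[2]-1)/5]
s=least_squares(res,[a[0],2.2,.85],loss="soft_l1",f_scale=.03).x
print("fit",s,"rms deg",np.degrees(res(s)[:-1]).std(), "last",np.degrees(res(s)[-5:-1]))
for tgt in (707.3,1060):
    try:
        tt=brentq(lambda x:np.degrees(mod(s,x))-tgt,0,25); w=(mod(s,tt+.01)-mod(s,tt))/.01; print(tgt,"at",tt+3.117,"w",w)
    except Exception as e: print(tgt,e)
E
python3 fit.py
```

```text
fit [0.97635472 2.23063964 0.87120392] rms deg 0.3291804886911282 last [-0.21241966  0.32427699  0.4219958  -0.29791204]
707.3 at 10.355561877110832 w 1.023333080709854
1060 f(a) and f(b) must have different signs
```

Emit:
apply_moves(
  targets=[
    {"dp":[0,0,0],"yaw":0},
    {"dp":[0,0,0],"yaw":0},
    {"dp":[0,0,0],"yaw":0},
    {"dp":[0,0,0],"yaw":0},
    {"dp":[0,0,0],"yaw":0},
    {"dp":[0,0,0],"yaw":0},
    {"dp":[0,0,0],"yaw":0},
    {"dp":[0,0,0],"yaw":0},
    {"dp":[0,0,0],"yaw":0},
    {"dp":[0,0,0],"yaw":0},
    {"dp":[0,0,0],"yaw":0},
    {"dp":[0,0,0],"yaw":0},
    {"dp":[0,0,0],"yaw":0},
    {"dp":[0,0,0],"yaw":0},
    {"dp":[0,0,0],"yaw":0},
    {"dp":[0,0,0],"yaw":0},
    {"dp":[0,0,0],"yaw":0},
    {"dp":[0,0,0],"yaw":0},
  ],
)

```text
time_s: 9.0
tcp_pos: [0.4877, 0.0783, 0.1255]
eef_rot: [180.0, -0.0, 179.9]
contact_force: [-0.0, -0.1, -0.1]
gripper_width: 0.0005
gripper_force: 0.0
```

Emit:
apply_moves(
  targets=[
    {"dp":[0,0,0],"yaw":0},
    {"dp":[0,0,0],"yaw":0},
    {"dp":[0,0,0],"yaw":0},
    {"dp":[0,0,0],"yaw":0},
    {"dp":[0,0,0],"yaw":0},
    {"dp":[0,0,0],"yaw":0},
  ],
)

```text
time_s: 9.5
tcp_pos: [0.4877, 0.0782, 0.1256]
eef_rot: [-180.0, -0.0, 179.9]
contact_force: [0.5, -0.3, -0.3]
gripper_width: 0.0006
gripper_force: 0.0
```

```bash
python3 -c "
from h import *
look(4)
from plant import get_state
s=get_state();print(s['time_s'],s['tcp_pos'])"; python3 fit.py
```

```text
scene 9.5 -65.7 42
scene 9.55 -63.7 44
scene 9.6 -58.5 45
scene 9.65 -56.1 47
9.7 [0.48772996 0.07825808 0.12557665]
fit [0.97624196 2.2317142  0.87373157] rms deg 0.4338301528737908 last [ 0.05061704 -1.12188517  0.82842638  0.08642032]
707.3 at 10.361096832409567 w 1.0206552340029873
1060 f(a) and f(b) must have different signs
```

Emit:
apply_moves(
  targets=[
    {"dp":[0,0,0],"yaw":0},
    {"dp":[0,0,0],"yaw":0},
    {"dp":[0,0,0],"yaw":0},
    {"dp":[0,0,0],"yaw":0},
    {"dp":[0,0,0],"yaw":0},
    {"dp":[0,0,0],"yaw":0},
    {"dp":[0,0,0],"yaw":0},
    {"dp":[0,0,0],"yaw":0},
    {"dp":[0,0,-0.0055],"yaw":0},
    {"dp":[0,0,-0.0055],"yaw":0},
    {"dp":[0,0,-0.0055],"yaw":0},
    {"dp":[0,0,-0.0055],"yaw":0},
    {"dp":[0,0,-0.0055],"yaw":0},
    {"dp":[0,0,-0.0055],"yaw":0},
  ],
)

```text
time_s: 10.87
tcp_pos: [0.4884, 0.0784, 0.1222]
eef_rot: [180.0, 0.1, 180.0]
contact_force: [-8.1, -0.0, 24.6]
gripper_width: 0.0002
gripper_force: 11.9
```

```bash
python3 -c "
from h import *
look(5)
from plant import get_state
s=get_state();print(s['time_s'],s['tcp_pos'],s['contact_force'])"
```

```text
scene 10.867 -8.4 62
scene 10.917 -7.7 64
scene 10.967 -7.9 63
scene 11.017 -7.8 63
scene 11.067 -8.2 62
11.1167 [0.48840988 0.07840443 0.12216848] [-8.94199784  0.46250098 24.58060658]
```

Stopped at -8°, against the gauge bearing of -7°. Next I lift straight up and clear, then check.

Emit:
apply_moves(
  targets=[
    {"dp":[0,0,0.004],"yaw":0},
    {"dp":[0,0,0.02],"yaw":0},
    {"dp":[0,0,0.05],"yaw":0},
    {"dp":[0,0,0.08],"yaw":0},
    {"dp":[0,0,0.11],"yaw":0},
    {"dp":[0,0,0.14],"yaw":0},
    {"dp":[0,-0.01,0.15],"yaw":0},
    {"dp":[0,-0.04,0.15],"yaw":0},
    {"dp":[0,-0.07,0.15],"yaw":0},
    {"dp":[0,-0.1,0.15],"yaw":0},
    {"dp":[0,-0.1,0.15],"yaw":0},
    {"dp":[0,-0.1,0.15],"yaw":0},
  ],
)

```text
time_s: 12.12
tcp_pos: [0.4874, -0.0231, 0.2696]
eef_rot: [-180.0, -0.0, 179.7]
contact_force: [0.9, 0.3, 0.7]
gripper_width: 0.0005
gripper_force: 0.0
```

```bash
python3 -c "
from h import *
look(2); look(1,('side',))
from plant import cams
c=cams.capture('scene')['image'][180:300,140:300]
cv2.imwrite('pics/c.png',cv2.resize(c[:,:,::-1],(800,600),interpolation=cv2.INTER_CUBIC))"
```

```text
scene 12.117 -9.7 62
scene 12.167 -7.7 64
side 12.217 -6.5 50
```

View pics/c.png

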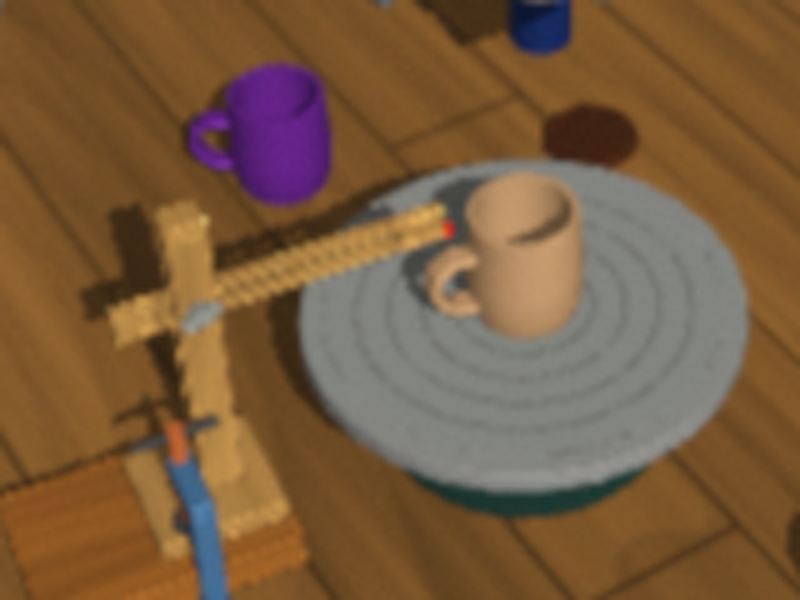

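The handle at (455,283) stands right below the red tip at (448,230), and the wheel is at rest with the hand clear. I'm handing in the job.

```bash
python3 -c "
from plant import r
print(r.close_job())"
```

```text
the job is handed in; nothing more can be done
None
```

One flick set the head spinning at about 2.2 rad/s. It ran untouched for about 7.4 s and 1.9 turns, then one fingertip press stopped it with the handle within about 1° of the pointer; the hand is clear and the job is handed in.

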